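# Spent torch cell into the sprung-flap battery bin

## Task

The orange torch cell is spent: pick it up and push it down through the yellow sprung flap in the top of the green battery bin, keeping hold of it until it is well past the flap, then let it drop inside and come out so that the flap shuts behind it. Leave the good blue cell standing where it is.

Things in the scene. Friction and masses are not known exactly. Their poses are not given: they have to be found in the camera images.
- spent_cell: the spent torch cell: orange upright cylinder, 26 mm in diameter, 70 mm tall, about 95 g, standing loose on the bench. Origin at its centre (35 mm above its foot), z up along its axis. Grip its upper part so that about 40 mm sticks out below the fingertips. A blue cell of the same size and a steel socket (29 mm across, 64 mm tall) stand nearby.
- good_cell: the good torch cell, to be left alone: blue, otherwise the same size and shape, standing loose; origin at its centre, z up.
- mouth (a point): centre of the mouth in the green bin's top, level with the black rim, 165 mm above the bench; z up. The fixed bin is 150 mm along x, 180 along y, turned up to 0.5 rad; walls 4, floor and top 8 mm thick. The mouth is 75 mm along x, 130 along y; the flap filling it is hinged at x = -37 mm, its free edge (black stripe) at x = +37. Push down at x = +5 mm, y = 0, fingers closing along y.
- flap (a joint): yellow flap, 73 x 126 x 4 mm, swings down into the bin: 0 shut and level, 1.4 rad fully down. Its spring takes about 3 N to start at its middle, about 5 N lower down; the cell's weight alone does not open it, and a cell let go early is pushed back out. With the fingertips 50 mm below the rim the cell is past it; opening the fingers there to about 55 mm holds the flap off while the cell drops.
Things that resemble listed ones, but are neither listed nor needed, are in the scene too. Of the things that look like the part that bears mouth, the larger one is meant.

How it is judged:
By the outcome, as a careful person would: the job done as asked, in the order asked, and still so for the second after the job is handed in, with the robot touching nothing.
It also fails if it takes over 43 s, if anything falls off the work surface, if the arm or the gripper's body presses on something with over 40 N, if the wrist force passes 120 N, or if a joint passes its speed limit or range.

## Robot

A 7-joint arm with a two-finger parallel gripper is mounted at the origin on the work surface. World frame = base frame: x ahead of the robot, y to its left, z up, the work surface at z = 0. Lengths are in mm, angles in rad, forces in N, time in s.
With the tool pointing down it reaches from about 400 to 850 mm from the base axis. Payload 10.4 kg.
Tool frame: the origin (TCP) lies midway between the tips of the shut fingers; the grasp point (between the pads) lies 19 mm behind it; z points along the fingers, y is the line along which they close (so a half turn about z gives the same grasp; the last joint's range is limited). The gripper opens to 87 mm and grips with 3 to 60 N. Pads are 19 mm wide; open, the fingers measure 117 mm over their backs; the gripper's body (75 mm by 190 mm) begins 51 mm behind the grasp point.
Start: joints at [1.246, 0.332, -0.065, 1.46, 0.022, 1.35, -0.088], TCP at [185.796, -596.768, 222.576] pointing down, gripper open.
Joint ranges: [-2.6, 2.6], [-0.5, 2.12], [-1.47, 1.34], [0.16, 2.42], [-1.27, 4.41], [0.06, 2.06], [-2.6, 2.6]. Speed limits (rad/s): [2.22, 2.22, 2.79, 2.79, 3.14, 3.14, 3.14].

## Interface

Orientations are given as a rotation vector (axis times angle).
In Python, from workcell import r, vision, finder gives the robot as it stands. The module is installed in compiled form; this text tells all that it offers.
- The arm moves only by the tool jog_arm, never from a script. Its argument "series" is one flat list of numbers, 7 for each row, row after row: the shift along the tool's x, y, z in cm, then the turn, a rotation vector about the tool's x, y, z in rad, then the opening, from -1 (shut) to 1 (fully open). A call has exactly 5 rows; each row shifts and turns the commanded pose from where the row before left it, along the tool's axes as they then stand; what a row does not reach is not made up. A row lasts 1/10 s, in which the tool goes at most 50 mm and 8.59 degrees, less where a joint would pass 70% of its speed; a pose out of reach is approached as far as the arm can. A call is refused whole if a number of a shift passes 5 or a number of a turn 0.15, either way. A call with a gripper value outside its range is refused whole. The fingers move at their own pace and stop on an object; the grip force is fixed at half the most. Time passes only in rows, so rows that do not move let the fingers close, or fill a call up. It gives the time, the measured TCP pose, the force, the opening and the grip force at its end, in the units of the state.
- r.get_obs(): the state, without advancing time (a new reading comes with each control period).
- vision.grab_frame(name): name is "scene" or "top" or "wrist"; returns a dict with "pixels" (400x640x3 uint8, red, green, blue), "intrinsics" (3x3 intrinsics, pixels), "rvec" (rotation vector, rad) and "tvec" (3), from world to camera coordinates, as OpenCV has them. Camera axes: x right, y down, z forward; pixel columns grow to the right and rows downward; lengths in mm; the calibration is good to about 2 mm. A picture is of the moment at which its call begins. There is no depth.
- r.hand_in(): hands the job in; it is judged then, once.
Trained networks look in a picture, given as the dict that the camera call returned (one of the last four; its "shot" number tells which), for a name from the list of things; names that differ only in an ending like _2 or _b are one class to them, and where a whole thing is asked for, a point or a joint stands for the part that bears it (a point fixed in the world has none). Each returns a list of dicts, best first, with "score" (0 to 1); they miss things now and then, are a little off and sometimes report something else, mostly with a low value. They report only what shows in the picture. A call takes as long as a camera call. They do not tell look-alikes from the thing itself.
- finder.outline_of(picture, query): "pixels" (400x640 bool, what is visible of it) and "bbox" ([centre column, centre row, width, height] in pixels, round what is visible of it).
The state is a dict: "t": time; "joints": joint angles; "joint_vel": joint speeds; "tau": joint torques, N m; "tcp_pos": TCP position; "eef_rot": TCP orientation; "wrist_force": force on the tool from outside, world axes, zero at the start; "wrist_torque": the same for the moment, N m; "grip_width": finger opening in mm; "grasp_force": force on a finger pad.
Only numpy, scipy, OpenCV 4.12 (cv2) and the standard library are available. Lean on these libraries where they do the work, as an engineer would, in place of code of your own. Each camera call takes 0.05 s, during which the arm holds its last target. There are 200 camera calls.

## Working session

There is one attempt and no reset: what is moved stays moved. The work goes in short steps, Python scripts to look and compute and a tool call to move; the robot and the scene stay as the last step left them, time stands still between calls to the robot, and variables do not carry over. Pictures are saved under pics/ and viewed, at most 10 in all, crops included, and the job is handed in when it is done.

Besides the shell and the picture viewer there is one more tool, called by a JSON object that holds its "method" and its "body", one argument or row to a line. jog_arm: Moves the arm, as the interface text tells. Its arguments: {"type":"object","properties":{"series":{"type":"array"}},"required":["series"]}

```bash
mkdir -p pics
python3 - <<'E'
from workcell import r,vision,finder
import cv2,numpy as np
o=r.get_obs();print({k:np.round(v,3) for k,v in o.items()})
ims=[]
for n in("scene","top"):
    p=vision.grab_frame(n);ims.append(p["pixels"])
    np.savez(f"{n}.npz",K=p["intrinsics"],r=p["rvec"],t=p["tvec"],im=p["pixels"])
    for q in("spent_cell","good_cell","mouth","flap"):
        try:
            for d in finder.outline_of(p,q): print(n,q,round(d["score"],2),np.round(d["bbox"]))
        except Exception as e: print(q,e)
    cv2.imwrite(f"pics/{n}.png",p["pixels"][:,:,::-1])
E
```

```text
{'t': np.float64(0.0), 'joints': array([ 1.246,  0.333, -0.065,  1.461,  0.022,  1.35 , -0.088]), 'joint_vel': array([-0.   ,  0.   ,  0.   ,  0.001,  0.   ,  0.001, -0.001]), 'tau': array([ 2.0000e-03, -6.2324e+01,  2.6000e-02, -3.8990e+01, -6.1000e-02,
        4.0000e-02,  0.0000e+00]), 'tcp_pos': array([ 185.64 , -596.39 ,  221.746]), 'eef_rot': array([-3.105, -0.472,  0.   ]), 'wrist_force': array([ 0.021, -0.28 ,  0.08 ]), 'wrist_torque': array([-0.066, -0.008, -0.034]), 'grasp_force': np.float64(0.0), 'grip_width': np.float64(86.949)}
scene spent_cell 0.74 [290. 266.  13.  30.]
scene good_cell 0.82 [246. 299.  14.  36.]
scene mouth 0.68 [357. 178.  84. 111.]
scene mouth 0.68 [397. 145.  52.  63.]
scene flap 0.84 [393. 127.  23.   7.]
scene flap 0.62 [357. 149.  42.  29.]
scene flap 0.32 [290. 266.  10.  31.]
top spent_cell 0.57 [381. 211.  14.  12.]
top good_cell 0.51 [429. 222.  19.  12.]
top mouth 0.95 [245. 206. 106.  89.]
top mouth 0.55 [153. 208.  73.  58.]
top flap 0.66 [242. 204.  63.  41.]
top flap 0.6 [146. 209.  41.  32.]
```

View pics/scene.png

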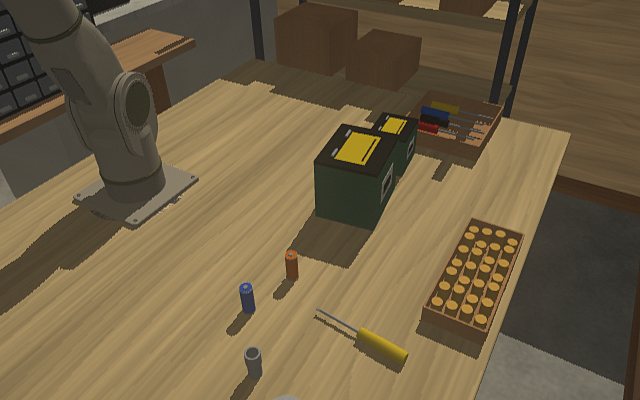

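View pics/top.png

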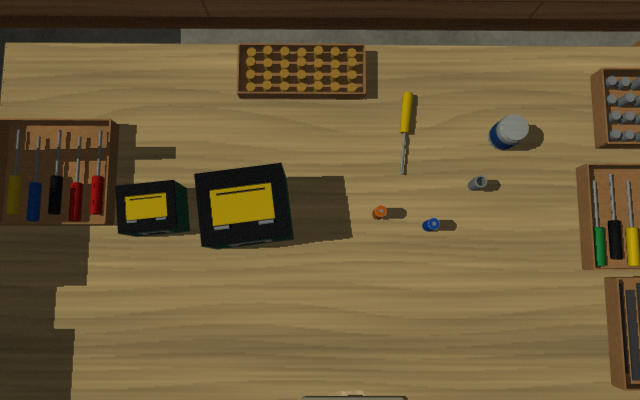

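Scene view: orange cell at (290,265), blue at (246,298), steel socket at (253,362), and the big bin with its flap at (357,149). In the top view they are orange (380,212), blue (431,225), socket (478,183) and big flap (242,204). The flap's black stripe is on the far (+x) side.

```bash
cat > h.py <<'E'
import numpy as np,cv2
from scipy.optimize import least_squares
C={n:dict(np.load(n+".npz")) for n in("scene","top")}
def proj(c,P): return cv2.projectPoints(np.float64(P).reshape(-1,1,3),c["r"],c["t"],c["K"],None)[0].reshape(-1,2)
def plane(c,uv,z):
    R=cv2.Rodrigues(c["r"])[0]; o=-R.T@c["t"].ravel()
    d=R.T@np.linalg.solve(c["K"],np.array([*uv,1.])); return o+d*(z-o[2])/d[2]
def cyl(x,y,h=70,rad=13):
    a=np.linspace(0,2*np.pi,40); return np.array([[x+rad*np.cos(t),y+rad*np.sin(t),z] for z in(0,h) for t in a])
def cen(c,P):
    m=cv2.moments(cv2.convexHull(proj(c,P).astype(np.float32))); return np.array([m["m10"],m["m01"]])/m["m00"]
E
python3 - <<'E'
from h import *
hsv={n:cv2.cvtColor(C[n]["im"],cv2.COLOR_RGB2HSV) for n in C}
def mask(n,lo,hi,bb):
    m=cv2.inRange(hsv[n],lo,hi);z=np.zeros_like(m);x,y,w,h=bb;z[y-h:y+h,x-w:x+w]=m[y-h:y+h,x-w:x+w]
    k,l,s,ce=cv2.connectedComponentsWithStats(z);i=1+np.argmax(s[1:,4]);return (l==i),s[i],ce[i]
for nm,lo,hi,b in(("orange",(4,150,60),(14,255,255),{"scene":(290,265,14,22),"top":(380,212,14,14)}),("blue",(105,120,40),(125,255,255),{"scene":(246,298,14,24),"top":(431,225,14,14)})):
    ob={n:mask(n,lo,hi,b[n]) for n in b}
    for n in ob: print(nm,n,ob[n][1],ob[n][2].round(1))
    for ns in(["scene"],["top"],["scene","top"]):
        s=least_squares(lambda p:np.concatenate([cen(C[n],cyl(*p))-ob[n][2] for n in ns]),plane(C["top"],ob["top"][2],40)[:2]);print(ns,s.x.round(1),s.fun.round(2))
for n,b in(("scene",(357,149,34,24)),("top",(242,204,45,35))):
    m,s,_=mask(n,(20,150,60),(34,255,255),b)
    c=np.argwhere(m)[:,::-1].astype(np.float32)
    rc=cv2.approxPolyN(c.reshape(-1,1,2),4,ensure_convex=True).reshape(-1,2)
    W=np.array([plane(C[n],u,165) for u in rc])
    print(n,rc.tolist(),W.round(1).tolist(),W.mean(0).round(1),[np.linalg.norm(W[i]-W[i-1]).round(1) for i in range(4)],[np.arctan2(*(W[i]-W[i-1])[1::-1]).round(3) for i in range(4)])
big=[]
for n,(x0,x1,y0,y1) in(("scene",(300,440,100,235)),("top",(190,300,155,255))):
    big.append(cv2.resize(C[n]["im"][y0:y1,x0:x1,::-1],None,fx=3,fy=3,interpolation=2))
h=max(i.shape[0] for i in big);cv2.imwrite("pics/crop.png",np.hstack([cv2.copyMakeBorder(i,0,h-i.shape[0],0,0,0) for i in big]))
E
```

```text
orange scene [285 259  13  21 216] [291.6 268.8]
orange top [373 205  14  14 123] [379.1 212. ]
['scene'] [535.3 -62.1] [ 2.48 -2.49]
['top'] [527.1 -62.1] [-0.03  0.  ]
['scene', 'top'] [529.7 -61.9] [ 0.28 -3.5  -0.14 -1.11]
blue scene [239 283  13   9  65] [245.3 287.1]
blue top [422 218  18  13 137] [430.5 224.4]
['scene'] [ 480.6 -158.7] [ 0. -0.]
['top'] [ 499.2 -179.3] [0. 0.]
['scene', 'top'] [ 493.5 -171.5] [ 1.3   6.67 -3.36  2.47]
scene [[363.9404296875, 165.09786987304688], [333.1333312988281, 158.25184631347656], [352.1216125488281, 130.82432556152344], [381.25579833984375, 136.6511688232422]] [[576.5, 173.5, 165.0], [503.2, 164.0, 165.0], [485.5, 291.4, 165.0], [559.5, 301.1, 165.0]] [531.2 232.5 165. ] [np.float64(128.8), np.float64(73.9), np.float64(128.6), np.float64(74.7)] [np.float64(-1.438), np.float64(-3.013), np.float64(1.709), np.float64(0.131)]
top [[212.0779266357422, 225.74026489257812], [208.30328369140625, 189.8811492919922], [270.48394775390625, 181.69947814941406], [274.82757568359375, 217.89654541015625]] [[484.1, 292.0, 165.0], [557.4, 301.8, 165.0], [574.8, 175.4, 165.0], [500.5, 165.5, 165.0]] [529.2 233.7 165. ] [np.float64(127.5), np.float64(73.9), np.float64(127.6), np.float64(75.0)] [np.float64(1.699), np.float64(0.134), np.float64(-1.434), np.float64(-3.009)]
```

View pics/crop.png

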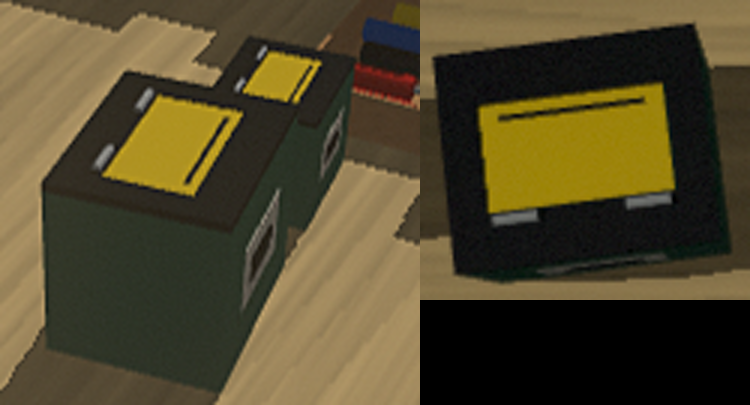

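The mouth is at about (530,233,165) with yaw 0.132, and the sides measure 74 x 128, which fits the flap. The crop shows the stripe on the far side and the hinge lugs near the robot. The orange cell is at about (528,-62). I'm turning to the bin's yaw and moving towards the cell.

{"method": "jog_arm", "body": {
  "series": [0,0,0,0,0,0.085,1,0,0,0,0,0,0.085,1,3,-3.55,0,0,0,0,1,3,-3.55,0,0,0,0,1,3,-3.55,0,0,0,0,1]
}}

```text
t: 1.0
tcp_pos: [261.7, -477.9, 222.5]
eef_rot: [3.135, 0.206, 0.0]
wrist_force: [0.5, -0.4, 1.4]
grip_width: 87.1
grasp_force: 0.0
```

{"method": "jog_arm", "body": {
  "series": [3,-3.55,0,0,0,0,1,3,-3.55,0,0,0,0,1,3,-3.55,0,0,0,0,1,3,-3.55,0,0,0,0,1,3,-3.55,0,0,0,0,1]
}}

```text
t: 1.5
tcp_pos: [387.1, -282.0, 222.9]
eef_rot: [3.134, 0.207, 0.001]
wrist_force: [1.8, 0.7, -0.5]
grip_width: 87.2
grasp_force: 0.0
```

```bash
cat >> h.py <<'E'
from scipy.spatial.transform import Rotation as Ro
def go(o,tgt,yaw=.132):
    """shift in tool axes (cm) and turn (tool rad) to a target pointing down"""
    R=Ro.from_rotvec(o["eef_rot"]); G=Ro.from_matrix(np.array([[np.cos(yaw),np.sin(yaw),0],[np.sin(yaw),-np.cos(yaw),0],[0,0,-1]]))
    print("t",o["t"].round(2),"tcp",np.round(o["tcp_pos"],1),"shift cm",(R.inv().apply(np.array(tgt)-o["tcp_pos"])/10).round(2),"turn",(R.inv()*G).as_rotvec().round(3),"w",o["grip_width"].round(1),"F",np.round(o["wrist_force"],1))
E
python3 - <<'E'
from h import *
from workcell import r,vision,finder
o=r.get_obs();go(o,(528,-62,130))
for n in("scene","top","wrist"):
    p=vision.grab_frame(n);c=dict(K=p["intrinsics"],r=p["rvec"],t=p["tvec"])
    if n=="wrist": cv2.imwrite("pics/w1.png",p["pixels"][:,:,::-1])
    for q,g in(("spent_cell",(528,-62)),("good_cell",(499,-179))):
        for d in finder.outline_of(p,q)[:2]:
            ys,xs=np.nonzero(d["pixels"]);ce=np.array([xs.mean(),ys.mean()])
            s=least_squares(lambda v:cen(c,cyl(*v))-ce,g);print(n,q,round(d["score"],2),np.round(d["bbox"]),s.x.round(1),s.cost.round(2))
E
```

```text
Traceback (most recent call last):
  File "h.py", line 16, in go
    print("t",o["t"].round(2),"tcp",np.round(o["tcp_pos"],1),"shift cm",(R.inv().apply(np.array(tgt)-o["tcp_pos"])/10).round(2),"turn",(R.inv()*G).as_rotvec().round(3),"w",o["grip_width"].round(1),"F",np.round(o["wrist_force"],1))
              ^^^^^^^^^^^^
AttributeError: 'float' object has no attribute 'round'
```

```bash
sed -i 's/o\["t"\].round(2)/round(o["t"],2)/; s/o\["grip_width"\].round(1)/round(float(o["grip_width"]),1)/' h.py
python3 - <<'E'
from h import *
from workcell import r,vision,finder
for n in("scene","top","wrist"):
    p=vision.grab_frame(n);c=dict(K=p["intrinsics"],r=p["rvec"],t=p["tvec"])
    if n=="wrist": cv2.imwrite("pics/w1.png",p["pixels"][:,:,::-1])
    for q,g in(("spent_cell",(528,-62)),("good_cell",(499,-179))):
        for d in finder.outline_of(p,q)[:2]:
            ys,xs=np.nonzero(d["pixels"]);ce=np.array([xs.mean(),ys.mean()])
            s=least_squares(lambda v:cen(c,cyl(*v))-ce,g);print(n,q,round(d["score"],2),np.round(d["bbox"]),s.x.round(1),round(s.cost,2))
o=r.get_obs();go(o,(528,-62,130))
E
```

```text
scene spent_cell 0.76 [291. 267.  15.  28.] [529.4 -62.3] 0.17
scene good_cell 0.56 [248. 301.  15.  36.] [ 499.2 -178.8] 2.12
top spent_cell 0.65 [381. 213.  15.  15.] [527.1 -62.2] 0.01
top good_cell 0.53 [430. 225.  17.  12.] [ 499.8 -180.5] 0.0
wrist spent_cell 0.63 [106.   7.  25.  10.] [511.9 -84.4] 0.0
wrist good_cell 0.88 [220.  36.  50.  43.] [ 499.6 -179.1] 0.0
t 1.95 tcp [ 385.7 -284.7  222.5] shift cm [ 16.99 -20.25   9.24] turn [-0.     0.    -0.002] w 87.2 F [-0.3 -0.4 -0.8]
```

{"method": "jog_arm", "body": {
  "series": [2.83,-3.38,0.8,0,0,0,1,2.83,-3.38,0.8,0,0,0,1,2.83,-3.38,0.8,0,0,0,1,2.83,-3.38,0.8,0,0,0,1,2.83,-3.38,0.8,0,0,0,1]
}}

```text
t: 2.45
tcp_pos: [505.1, -97.0, 182.4]
eef_rot: [3.135, 0.204, 0.001]
wrist_force: [0.8, -1.1, -0.2]
grip_width: 86.9
grasp_force: 0.0
```

{"method": "jog_arm", "body": {
  "series": [2.83,-3.35,1.2,0,0,0,1,0,0,3,0,0,0,1,0,0,1,0,0,0,1,0,0,0,0,0,0,1,0,0,0,0,0,0,1]
}}

```text
t: 2.95
tcp_pos: [528.1, -62.2, 131.3]
eef_rot: [3.134, 0.203, 0.001]
wrist_force: [0.4, -0.5, 0.8]
grip_width: 86.9
grasp_force: 0.0
```

```bash
cat > look.py <<'E'
import sys
from h import *
from workcell import r,vision,finder
p=vision.grab_frame(sys.argv[1]);cv2.imwrite(f"pics/{sys.argv[2]}.png",p["pixels"][:,:,::-1])
go(r.get_obs(),[float(v) for v in sys.argv[3:6]])
c=dict(K=p["intrinsics"],r=p["rvec"],t=p["tvec"])
print("spent top centre predicted px",proj(c,[(528,-62,70)]).round(1),[np.round(d["bbox"]) for d in finder.outline_of(p,"spent_cell")])
E
python3 look.py wrist w2 528 -62 40
```

```text
t 3.0 tcp [528.5 -62.  131.7] shift cm [-0.06 -0.02  9.17] turn [ 0.001 -0.001 -0.002] w 86.9 F [-0.3 -0.   0.4]
spent top centre predicted px [[318.3 212.3]] [array([320., 204.,  41.,  63.])]
```

View pics/w2.png

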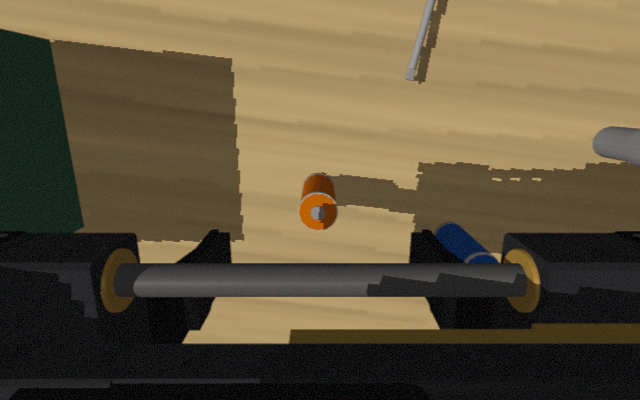

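The wrist view shows the top of the orange cell at (318,213), against a prediction of (318,212). I'll go down and grip.

{"method": "jog_arm", "body": {
  "series": [0,0,2.5,0,0,0,1,0,0,2.5,0,0,0,1,0,0,2.5,0,0,0,1,0,0,1.7,0,0,0,1,0,0,0,0,0,0,1]
}}

```text
t: 3.55
tcp_pos: [527.0, -61.2, 37.4]
eef_rot: [-3.135, -0.205, 0.004]
wrist_force: [0.2, -0.3, 0.1]
grip_width: 86.9
grasp_force: 0.0
```

{"method": "jog_arm", "body": {
  "series": [0,0,0,0,0,0,-1,0,0,0,0,0,0,-1,0,0,0,0,0,0,-1,0,0,0,0,0,0,-1,0,0,0,0,0,0,-1]
}}

```text
t: 4.05
tcp_pos: [528.3, -60.7, 39.0]
eef_rot: [3.134, 0.207, 0.001]
wrist_force: [-0.1, 1.2, 0.8]
grip_width: 54.7
grasp_force: 0.0
```

{"method": "jog_arm", "body": {
  "series": [0,0,0,0,0,0,-1,0,0,0,0,0,0,-1,0,0,0,0,0,0,-1,0,0,0,0,0,0,-1,0,0,0,0,0,0,-1]
}}

```text
t: 4.55
tcp_pos: [528.1, -60.7, 38.5]
eef_rot: [3.135, 0.207, -0.0]
wrist_force: [-0.4, 0.4, 0.7]
grip_width: 24.5
grasp_force: 30.0
```

{"method": "jog_arm", "body": {
  "series": [0,0,-2,0,0,0,-1,0,0,-4,0,0,0,-1,0,0,-5,0,0,0,-1,0,0,-5,0,0,0,-1,0,0,-5,0,0,0,-1]
}}

```text
t: 5.05
tcp_pos: [527.6, -60.5, 250.5]
eef_rot: [3.135, 0.207, -0.0]
wrist_force: [1.4, -0.1, -0.8]
grip_width: 24.4
grasp_force: 30.0
```

```bash
python3 look.py wrist w3 535 233.7 240
```

```text
t 5.1 tcp [530.8 -60.4 259.2] shift cm [  4.27 -29.11   1.86] turn [ 0.003 -0.01   0.   ] w 24.0 F [1.9 0.4 5.9]
spent top centre predicted px [[320.7 175. ]] [array([321., 258.,  58., 107.])]
```

View pics/w3.png

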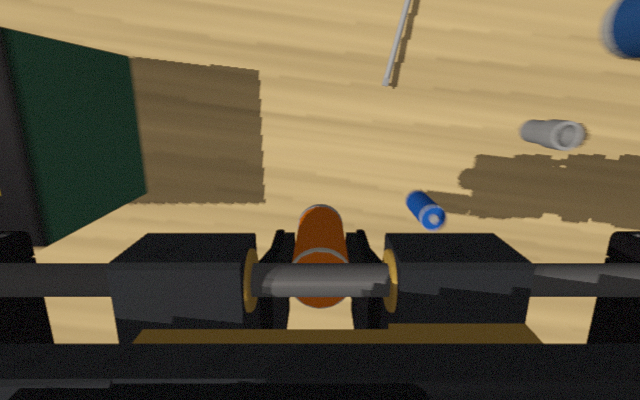

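The cell is held upright between the fingers and the blue one is still standing. Moving it over the mouth.

{"method": "jog_arm", "body": {
  "series": [0.6,-3.5,0,0,0,0,-1,0.6,-3.5,0,0,0,0,-1,0.6,-3.5,0,0,0,0,-1,0.6,-3.5,0,0,0,0,-1,0.6,-3.5,0,0,0,0,-1]
}}

```text
t: 5.65
tcp_pos: [534.5, 118.1, 247.9]
eef_rot: [3.134, 0.207, -0.001]
wrist_force: [1.2, -0.0, -0.6]
grip_width: 24.3
grasp_force: 30.0
```

{"method": "jog_arm", "body": {
  "series": [0.6,-3.5,0,0,0,0,-1,0.6,-3.5,0,0,0,0,-1,0.1,-3,0,0,0,0,-1,0,-1.6,0,0,0,0,-1,0,0,0,0,0,0,-1]
}}

```text
t: 6.15
tcp_pos: [531.1, 236.5, 247.8]
eef_rot: [-3.133, -0.214, 0.002]
wrist_force: [-0.4, -0.6, -1.7]
grip_width: 24.0
grasp_force: 30.0
```

Run:
```python
from h import *
from workcell import r,vision,finder
I=[]
for n,(x0,x1,y0,y1) in(("scene",(290,440,50,235)),("top",(180,330,140,260))):
    p=vision.grab_frame(n);I.append(cv2.resize(p["pixels"][y0:y1,x0:x1,::-1],None,fx=2.6,fy=2.6))
h=max(i.shape[0] for i in I);cv2.imwrite("pics/c2.png",np.hstack([cv2.copyMakeBorder(i,0,h-i.shape[0],0,0,0) for i in I]))
go(r.get_obs(),(535,233.7,210))
```

```text
t 6.25 tcp [532.4 233.1 247.9] shift cm [ 0.27 -0.03  3.79] turn [0.001 0.001 0.   ] w 24.2 F [-0.3 -0.5 -0.9]
```

View pics/c2.png

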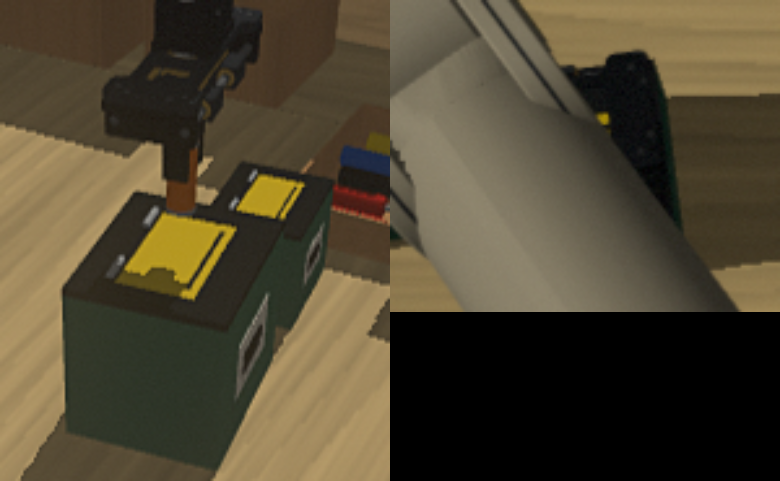

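The cell is held straight above the big flap. I'll lower it to the flap and push slowly.

{"method": "jog_arm", "body": {
  "series": [0.25,0,1,0,0,0,-1,0,0,1.3,0,0,0,-1,0,0,1.3,0,0,0,-1,0,0,1,0,0,0,-1,0,0,1,0,0,0,-1]
}}

```text
t: 6.75
tcp_pos: [535.0, 233.3, 191.7]
eef_rot: [3.134, 0.206, -0.0]
wrist_force: [-0.5, -1.9, 4.6]
grip_width: 24.8
grasp_force: 30.0
```

{"method": "jog_arm", "body": {
  "series": [0,0,0.8,0,0,0,-1,0,0,0.8,0,0,0,-1,0,0,0.8,0,0,0,-1,0,0,0.8,0,0,0,-1,0,0,0.8,0,0,0,-1]
}}

```text
t: 7.25
tcp_pos: [535.3, 233.9, 152.1]
eef_rot: [-3.135, -0.207, -0.001]
wrist_force: [1.8, 0.9, 3.3]
grip_width: 24.4
grasp_force: 30.0
```

{"method": "jog_arm", "body": {
  "series": [0,0,0.8,0,0,0,-1,0,0,0.8,0,0,0,-1,0,0,0.8,0,0,0,-1,0,0,0.8,0,0,0,-1,0,0,0.6,0,0,0,-1]
}}

```text
t: 7.75
tcp_pos: [534.8, 233.6, 113.5]
eef_rot: [3.135, 0.207, -0.001]
wrist_force: [2.1, 1.0, 0.4]
grip_width: 24.1
grasp_force: 30.0
```

```bash
python3 look.py wrist w4 535 233.7 112
```

```text
t 7.8 tcp [534.4 233.5 112.7] shift cm [ 0.06 -0.02  0.07] turn [ 0.     0.002 -0.   ] w 24.1 F [ 3.3  1.2 -5. ]
spent top centre predicted px [[777.6 288.7]] [array([321., 266.,  57.,  89.])]
```

View pics/w4.png

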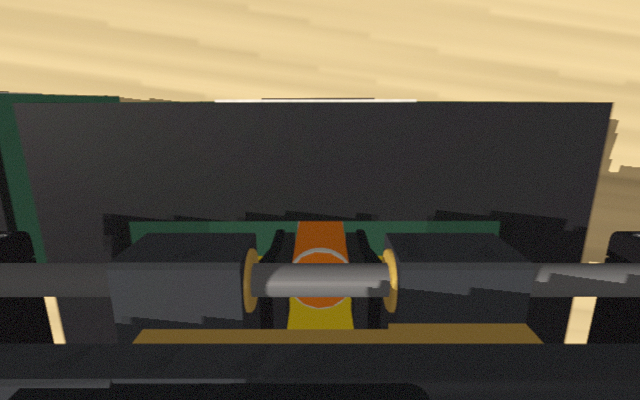

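The cell is inside, with the flap pushed down on the hinge side (yellow at (320,315)). I'll open to about 55 mm.

{"method": "jog_arm", "body": {
  "series": [0,0,0,0,0,0,0.26,0,0,0,0,0,0,0.26,0,0,0,0,0,0,0.26,0,0,0,0,0,0,0.26,0,0,0,0,0,0,0.26]
}}

```text
t: 8.35
tcp_pos: [535.1, 233.9, 114.9]
eef_rot: [-3.135, -0.207, -0.001]
wrist_force: [1.6, 0.5, 2.3]
grip_width: 52.1
grasp_force: 1.8
```

{"method": "jog_arm", "body": {
  "series": [0,0,0,0,0,0,0.26,0,0,0,0,0,0,0.26,0,0,0,0,0,0,0.26,0,0,0,0,0,0,0.26,0,0,0,0,0,0,0.26]
}}

```text
t: 8.85
tcp_pos: [535.0, 233.8, 114.5]
eef_rot: [3.135, 0.207, -0.0]
wrist_force: [2.2, 1.2, 2.7]
grip_width: 54.5
grasp_force: 1.8
```

```bash
python3 look.py wrist w5 535 233.7 260
```

```text
t 8.9 tcp [535.  233.8 114.5] shift cm [ 0.000e+00  1.000e-02 -1.455e+01] turn [ 0. -0. -0.] w 54.4 F [3.6 1.  3.2]
spent top centre predicted px [[775.9 288.3]] []
```

View pics/w5.png

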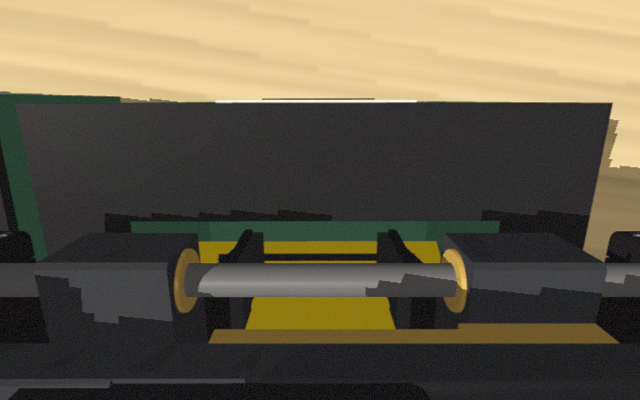

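The cell has dropped and the flap now rests on the fingertips. I'll come straight up gently, then move aside.

{"method": "jog_arm", "body": {
  "series": [0,0,-1,0,0,0,0.26,0,0,-1,0,0,0,0.26,0,0,-1,0,0,0,0.26,0,0,-1,0,0,0,0.26,0,0,-1,0,0,0,0.26]
}}

```text
t: 9.45
tcp_pos: [535.0, 233.9, 165.8]
eef_rot: [3.135, 0.207, 0.0]
wrist_force: [-0.8, 0.7, -0.4]
grip_width: 54.9
grasp_force: 0.0
```

{"method": "jog_arm", "body": {
  "series": [0,0,-2,0,0,0,0.26,0,0,-2,0,0,0,0.26,0,0,-3,0,0,0,0.26,0,0,-3,0,0,0,0.26,0,0,-2,0,0,0,0.26]
}}

```text
t: 9.95
tcp_pos: [534.1, 234.1, 286.6]
eef_rot: [3.135, 0.208, -0.001]
wrist_force: [0.1, -0.5, 0.3]
grip_width: 55.0
grasp_force: 0.0
```

{"method": "jog_arm", "body": {
  "series": [0,3,0,0,0,0,0.26,0,4,0,0,0,0,0.26,0,4,0,0,0,0,0.26,0,4,0,0,0,0,0.26,0,3,0,0,0,0,0.26]
}}

```text
t: 10.45
tcp_pos: [557.7, 52.7, 284.3]
eef_rot: [3.134, 0.204, -0.004]
wrist_force: [0.9, 1.0, 0.2]
grip_width: 54.9
grasp_force: 0.0
```

{"method": "jog_arm", "body": {
  "series": [0,0,0,0,0,0,0.26,0,0,0,0,0,0,0.26,0,0,0,0,0,0,0.26,0,0,0,0,0,0,0.26,0,0,0,0,0,0,0.26]
}}

```text
t: 10.95
tcp_pos: [558.3, 56.5, 284.6]
eef_rot: [-3.134, -0.21, 0.0]
wrist_force: [0.2, -0.3, 0.6]
grip_width: 54.8
grasp_force: 0.0
```

Run:
```python
from h import *
from workcell import r,vision,finder
I=[]
for n,(x0,x1,y0,y1) in(("scene",(220,440,60,330)),("top",(190,450,140,260))):
    p=vision.grab_frame(n);I.append(cv2.resize(p["pixels"][y0:y1,x0:x1,::-1],None,fx=1.65,fy=1.65))
    for q in("spent_cell","good_cell"): print(n,q,[(round(d["score"],2),np.round(d["bbox"])) for d in finder.outline_of(p,q)])
h=max(i.shape[0] for i in I);cv2.imwrite("pics/c3.png",np.hstack([cv2.copyMakeBorder(i,0,h-i.shape[0],0,0,0) for i in I]))
go(r.get_obs(),(535,233.7,210))
```

```text
scene spent_cell []
scene good_cell [(0.89, array([248., 298.,  15.,  37.])), (0.46, array([357., 176.,  86., 108.]))]
top spent_cell []
top good_cell [(0.65, array([430., 225.,  18.,  15.]))]
t 11.25 tcp [558.6  55.5 284.5] shift cm [ 1.000e-02 -1.797e+01  7.450e+00] turn [0. 0. 0.] w 55.0 F [0.3 0.9 0.8]
```

View pics/c3.png

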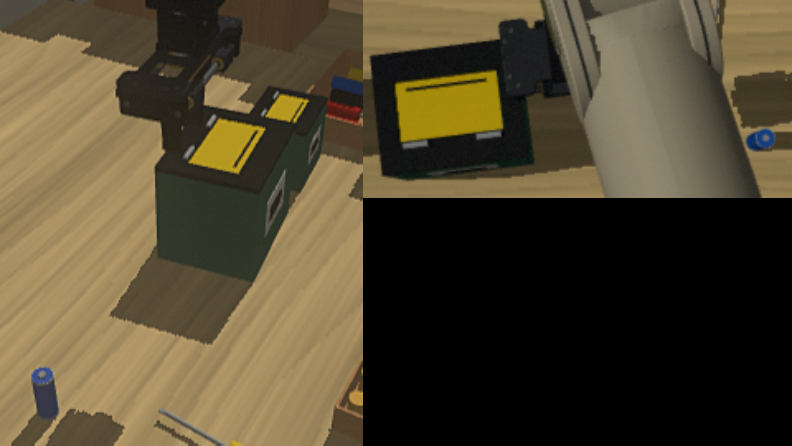

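The flap is shut and level, no orange cell is in sight, the blue cell is standing where it was, and the arm is clear.

```bash
python3 -c "
from workcell import r
print(r.hand_in())"
```

```text
the job is handed in; nothing more can be done
None
```

I pushed the spent orange cell through the flap and dropped it in the green bin. The flap shut behind it, the blue cell is still standing where it was, and I handed the job in at about 11 s on the robot's clock (limit 43 s).

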